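Set a glued stone in the guarded bench press

TASK

The black stone lies in the nest of the small bench press. With the fingertips push the blue end plate of the slide, without pinching it, until the slide is fully home and the stone is under the ram; then reach down through the window of the yellow guard, press the red lever paddle to its stop and hold it down for at least two seconds, and let it come back up. Never touch the yellow guard, do not press the lever before the slide is home, do not lift the stone or shift the things standing around.

Things in the scene. Friction and masses are not known exactly. Their poses are not given: they have to be found in the camera images.
- press: The bench press, fixed to the table: grey base plate 215 x 150 x 12 mm. Origin on the table directly under the middle of the lever's paddle; +z up. Its +x points from the paddle to the lever's hinge (110 mm away, away from the robot), and its +y is the way the slide is pushed home. It reaches from x -73 to +143 and y -75 to +75 mm.
- guard: The yellow guard over the press, never to be touched; origin and axes of the press. Level top plate, underside 108 mm and top 113 mm above the table (screw heads at its corners to 116 mm), from x -60 to +132 and y -65 to +65 mm, with a square window; corner posts and clear panels (front and +y side) within that outline. Open below the plate on the -y side, where the slide enters.
- window (a point): Middle of the square window in the guard's top plate, at the plate's top face: 80 x 80 mm clear opening, edges along the press's x and y; directly above the paddle.
- paddle (a point): Middle of the upper face of the red lever paddle (52 x 52 mm, flat, level when up). Up, it is 100 mm above the table, 13 mm below the guard's top face; fully pressed it is 22 mm lower. It moves with the lever.
- lever (a joint): Lever angle in rad: 0 up, 0.2 at the lower stop (down means above 0.17). Sprung: about 3 N straight down on the paddle starts it, about 8 N reaches the stop; it springs back up when released.
- slide (a joint): Travel of the slide in m along the press's +y: 0 fully out (where it starts), 0.070 home at its stop (home means above 0.064). About 3 N of friction and no spring; it stays where it is left.
- push_face (a point): Middle of the outer (-y) face of the slide's blue upright end plate, 40 mm above the table; push it along the press's +y. The face is 100 mm wide along the press's x and reaches from 12 to 62 mm above the table; the plate is 8 mm thick. At home it is 164 mm from the press's origin along -y, and 30 mm along +x. It moves with the slide.
- plate_back (a point): Middle of the dark rubber facing, 96 x 3 x 40 mm, on the inner (+y) face of the blue end plate. The fingers must not touch it (no pinching the plate).
- nest (a point): Middle of the floor of the black-rimmed nest on the slide, 20 mm above the table: pocket 30 x 40 mm (along the press's x and y), rim 5 mm high. It moves with the slide.
- stone: The black stone lying loose in the nest, 24 x 34 x 15 mm; origin at the centre of its underside.
- amber_jar: Bystander: amber jar with a white cap, 42 mm diameter, 72 mm high; origin at the centre of its underside.
- glue_bottle: Bystander: black bottle with a blue tip, 23 x 30 x 88 mm; origin at the centre of its underside.
- blue_block: Bystander: blue block, 35 x 45 x 22 mm; origin at the centre of its underside.
- tin: Bystander: flat tin with a coloured lid, 60 x 100 x 26 mm; origin at the centre of its underside. Nearer the robot than the tin, near the right front corner of the table, a rack of pliers stands up to about 0.25 m high: pass above it.
- pale_stone: Bystander: pale yellowish stone, 29 x 38 x 16 mm; origin at the centre of its underside.

How it is judged (in metres and radians):
On the way, in this order (a step that is already met when the one before it is completed fails the run):
1. the slide is home with the stone under the ram, the lever still up (value of joint slide above 0.064 m and horizontal distance between stone and nest below 0.01 m and height (world z) of stone below 0.03 m and value of joint lever below 0.05 rad), for 0.2 s.
2. the lever is held at its lower stop by the fingers for two seconds (value of joint slide above 0.064 m and value of joint lever above 0.17 rad and contact force between lever and the fingers above 0.5 N), for 1.9 s.
At the end, for the whole second after the job is handed in: The slide is home (joint above 64 mm of 70), the stone lies still in the nest (within 10 mm of its middle) and the lever is up again (below 0.05 rad) (all of step 1 and linear speed of stone below 0.02 m/s); the robot touches nothing.
It fails at once if the robot touches the yellow guard (contact force between guard and the fingers above 0.5 N or contact force between guard and the arm above 0.5 N).
It fails at once if the lever is pressed before the slide is home (value of joint lever above 0.08 rad and value of joint slide below 0.06 m).
It fails at once if the end plate is pinched or its inner face is touched (contact force between slide_c6 and the fingers above 0.5 N or contact force between slide_c6 and the arm above 0.5 N).
It fails at once if the stone is lifted or leaves its nest (height (world z) of stone above 0.035 m or horizontal distance between stone and nest above 0.015 m).
It fails at once if a thing standing around is shifted by more than 15 mm or lifted (distance of any of amber_jar, glue_bottle, blue_block, tin, pale_stone from where it was at the start of the episode above 0.015 m).
It also fails if it takes over 54 s, if anything falls off the work surface, if the arm or the gripper's body presses on something with over 40 N, if the wrist force passes 120 N, or if a joint passes its speed limit or range.

ROBOT

A 6-joint arm with a two-finger parallel gripper is mounted at the origin on a cart in front of the work surface, level with it; the furniture and walls round the work are solid. World frame = base frame: x ahead of the robot, y to its left, z up, the work surface at z = 0. Lengths are in mm, angles in rad, forces in N, time in s.
With the tool pointing down it reaches from about 275 to 850 mm from the base axis. Payload 5.2 kg.
Tool frame: the origin (TCP) lies on the centre line of the jaws, within the pads' length; the fingertips stand 25 mm ahead of it and the grasp point (between the pads) lies 6 mm ahead of it; z points along the fingers, y is the line along which they close (so a half turn about z gives the same grasp; the last joint's range is limited). The gripper opens to 85 mm and grips with 20 to 120 N. Pads are 22 mm wide; open, the fingers measure 114 mm over their backs; the gripper's body (76 mm by 85 mm) begins 54 mm behind the grasp point. The pads swing forward as they close: fully open they stand 13 mm farther back than shut.
Start: joints at [0.977, 0.259, 1.535, -0, 1.348, -0.203], TCP at [209.49, 508.546, 256.31] pointing down, gripper open.
Joint ranges: [-3.14, 3.14], [-0.91, 2.08], [0.19, 2.58], [-1.22, 4.36], [0.22, 2.71], [-3.12, 3.12]. Speed limits (rad/s): [2.57, 2.57, 3.14, 3.14, 3.14, 3.14].

INTERFACE

Orientations are given as a 3x3 rotation matrix whose columns are the frame's x, y, z axes.
In Python, from plant import ctrl gives the robot as it stands. The module is installed in compiled form; this text tells all that it offers.
- The arm moves only by the tool step_arm, never from a script. Its argument "rows" is text: rows parted by semicolons, each of 7 numbers parted by spaces: the shift along the tool's x, y, z in m, then the turn, a rotation vector about the tool's x, y, z in degrees, then the closure, from -1 (fully open) to 1 (shut). In form: dx dy dz wx wy wz grip; .... A call has 1 to 12 rows; each row is the pose to reach, as a shift and turn from the pose commanded when the call began, along the tool's axes at that moment; what a row does not reach only later rows make up. A row lasts 1/10 s, in which the tool goes at most 50 mm and 8.59 degrees, less where a joint would pass 70% of its speed; a pose out of reach is approached as far as the arm can. A call with a gripper value outside its range is refused whole. The fingers move at their own pace and stop on an object; "force" is the grip in N (left out, the last holds). Time passes only in rows, so rows that repeat a pose let the fingers close. It gives the time, the measured TCP pose, the force, the opening and the grip force at its end, in the units of the state.
- ctrl.get_obs(): the state, without advancing time (a new reading comes with each control period).
- ctrl.camera(name): name is "scene" or "side" or "wrist"; returns a dict with "pixels" (384x512x3 uint8, red, green, blue), "depth" (384x512 float32, mm along the optical axis (not along the pixel's ray), 0 where there is no reading), "fx", "fy", "cx", "cy" (pixels), "dist_coeffs" ([k1, k2, p1, p2, k3] as OpenCV has them; the pictures are not rectified), "position" and "orientation" of the camera in the world; the wrist camera has in their place "tool_from_camera" (4x4, takes a point from camera to tool coordinates, whose origin is the TCP and whose axes are the flange's). Camera axes: x right, y down, z forward; pixel columns grow to the right and rows downward; lengths in mm; the calibration is good to about 2 mm. A picture is of the moment at which its call begins: read the wrist's pose just before it.
- ctrl.finish_job(): hands the job in; it is judged then, once.
The state is a dict: "time": time; "joints": joint angles; "dq": joint speeds; "tau": joint torques, N m; "tool_pos": TCP position; "tcp_rot": TCP orientation; "force": force on the tool from outside, world axes, zero at the start; "moment": the same for the moment, N m; "grip_width": finger opening in mm; "finger_force": force on a finger pad.
Only numpy, scipy, OpenCV 4.12 (cv2) and the standard library are available. Lean on these libraries where they do the work, as an engineer would, in place of code of your own. Each camera call takes 0.05 s, during which the arm holds its last target. There are 200 camera calls.

## Working session

There is one attempt and no reset: what is moved stays moved. The work goes in short steps, Python scripts to look and compute and a tool call to move; the robot and the scene stay as the last step left them, time stands still between calls to the robot, and variables do not carry over. Pictures are saved under pics/ and viewed, at most 10 in all, crops included, and the job is handed in when it is done.

Besides the shell and the picture viewer there is one more tool, called after "Call:" as a command line: name --argument value ..., lists and objects as JSON in quotes. step_arm: Moves the arm, as the interface text tells. Its arguments: {"type":"object","properties":{"rows":{"type":"string"},"force":{"type":"number"}},"required":["rows"]}

```bash
mkdir -p pics
cat > h.py <<'E'
import numpy as np, cv2, pickle
from plant import ctrl
def grab(name):
    o=ctrl.get_obs(); c=ctrl.camera(name)
    if name=="wrist":
        T=np.array(c["tool_from_camera"]); R=np.array(o["tcp_rot"]).reshape(3,3)
        c["R"]=R@T[:3,:3]; c["p"]=np.array(o["tool_pos"])+R@T[:3,3]
    else:
        c["R"]=np.array(c["orientation"]).reshape(3,3); c["p"]=np.array(c["position"])
    return c
def K(c): return np.array([[c["fx"],0,c["cx"]],[0,c["fy"],c["cy"]],[0,0,1.]])
def rays(c,uv):
    n=cv2.undistortPoints(np.array(uv,float).reshape(-1,1,2),K(c),np.array(c["dist_coeffs"],float)).reshape(-1,2)
    return np.c_[n,np.ones(len(n))]@c["R"].T
def onplane(c,uv,z):
    d=rays(c,uv); return c["p"]+d*((z-c["p"][2])/d[:,2])[:,None]
def bydepth(c,uv):
    d=rays(c,uv); uv=np.array(uv,int).reshape(-1,2)
    return c["p"]+d*c["depth"][uv[:,1],uv[:,0]][:,None]
def save(c,f): cv2.imwrite("pics/"+f,c["pixels"][...,::-1])
E
python3 - <<'E'
from h import *
o=ctrl.get_obs(); print({k:np.round(o[k],3).tolist() for k in o})
ims=[]
for n in ["scene","side","wrist"]:
    c=grab(n); pickle.dump(c,open(n+"0.pkl","wb")); print(n,c["p"].round(),c["R"].round(2).tolist(),c["fx"]); save(c,n+"0.png")
E
```

```text
{'time': 0.0, 'joints': [0.977, 0.259, 1.536, 0.0, 1.348, -0.203], 'dq': [0.001, -0.001, -0.0, 0.0, -0.0, 0.0], 'tau': [0.001, -44.603, -29.058, -0.0, 0.012, -0.0], 'tool_pos': [209.212, 508.134, 255.455], 'tcp_rot': [[-0.925, 0.381, -0.001], [0.381, 0.925, -0.002], [0.0, -0.002, -1.0]], 'force': [-0.739, 0.544, -0.62], 'moment': [0.024, 0.034, -0.009], 'finger_force': 0.0, 'grip_width': 85.241}
scene [-209. -566.  727.] [[0.56, -0.46, 0.7], [-0.83, -0.31, 0.46], [0.0, -0.84, -0.55]] 445.21481220609974
side [644. 939. 657.] [[-1.0, 0.02, -0.01], [0.01, 0.49, -0.87], [-0.01, -0.87, -0.49]] 405.2341665047336
wrist [133. 540. 373.] [[0.38, 0.88, 0.3], [0.92, -0.36, -0.12], [-0.0, 0.32, -0.95]] 313.2135800116377
```

View pics/scene0.png

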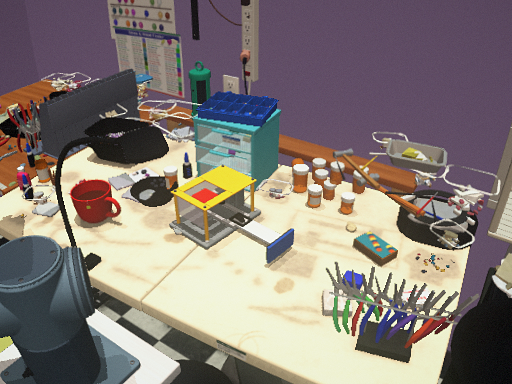

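View pics/side0.png

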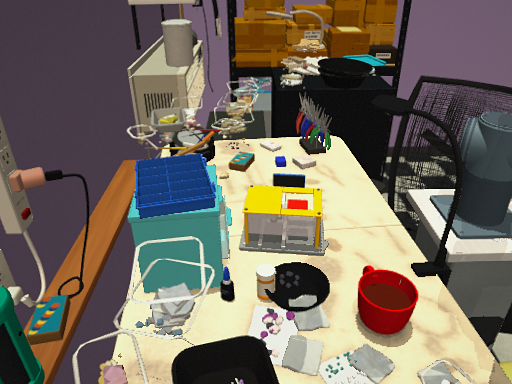

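The scene view shows the yellow guard at (215,190) with the red paddle at (203,195), and the slide ending in the blue plate at (280,245). The side view shows the guard at (285,205), the plate at (289,181), and a black desk lamp between the base and the press at (430,268)–(400,103).

Run:
```python
from h import *
def pts(c,m):
    v,u=np.nonzero(m&(c["depth"]>0)); uv=np.c_[u,v]; return uv,bydepth(c,uv)
for n in ["scene","side"]:
    c=pickle.load(open(n+"0.pkl","rb")); hsv=cv2.cvtColor(c["pixels"],cv2.COLOR_RGB2HSV); H,S,V=[hsv[...,i].astype(int) for i in range(3)]
    uv,P=pts(c,(H>20)&(H<32)&(S>180)&(V>120))
    s=(P[:,2]>104)&(P[:,2]<122)&(P[:,0]>200)&(P[:,0]<800); 
    Q=onplane(c,uv[s],113)[:,:2].astype(np.float32)
    r=cv2.minAreaRect(Q); print(n,"guard",r,"z",np.median(P[s,2]))
    print(cv2.boxPoints(r).round(1).tolist())
    uv,P=pts(c,((H<5)|(H>175))&(S>180)&(V>100)); s=(P[:,2]>85)&(P[:,2]<110)&(abs(P[:,0]-r[0][0])<100)&(abs(P[:,1]-r[0][1])<100)
    Q=onplane(c,uv[s],100)[:,:2].astype(np.float32); print("paddle",cv2.minAreaRect(Q),s.sum())
    uv,P=pts(c,(H>100)&(H<125)&(S>130)&(V>40)); s=(P[:,2]>5)&(P[:,2]<66)&(np.hypot(P[:,0]-r[0][0],P[:,1]-r[0][1])<320)
    P=P[s]; print("blue",s.sum(),P.min(0).round(),P.max(0).round(),np.median(P,0).round())
    t=P[P[:,2]>15]; print(cv2.minAreaRect(t[:,:2].astype(np.float32)))
    # dark tall stuff (lamp)
    uv,P=pts(c,(V<60)); s=(P[:,2]>100)&(P[:,0]>50)&(P[:,0]<700)&(abs(P[:,1])<600)&(P[:,2]<700)
    for lo in range(100,700,100):
        q=P[s&(P[:,2]>=lo)&(P[:,2]<lo+100)]
        if len(q)>3: print("dark",lo,len(q),q.min(0).round(),np.median(q,0).round(),q.max(0).round())
```

```text
scene guard ((558.8150024414062, 68.12796020507812), (129.4190216064453, 190.89340209960938), 82.20272827148438) z 112.04321576998939
[[455.5, 17.0], [644.5999755859375, -8.899999618530273], [662.2000122070312, 119.30000305175781], [473.0, 145.1999969482422]]
paddle ((522.73876953125, 73.22444915771484), (47.22873306274414, 48.31625747680664), 82.20065307617188) 186
blue 82 [ 477. -165.   22.] [697. 293.  65.] [ 527. -156.   60.]
((625.7198486328125, 49.748321533203125), (495.9764099121094, 93.24784851074219), 63.93342971801758)
dark 100 247 [  50. -576.  100.] [205. 214. 157.] [617. 599. 200.]
dark 200 811 [  50. -600.  200.] [ 222. -588.  259.] [311. 222. 300.]
dark 300 1801 [213. -25. 300.] [292.  42. 351.] [364. 204. 360.]
side guard ((565.7166137695312, 71.76603698730469), (139.17225646972656, 191.17977905273438), 81.07860565185547) z 115.13399266734115
[[460.5, 17.799999237060547], [649.4000244140625, -11.800000190734863], [670.9000244140625, 125.69999694824219], [482.1000061035156, 155.3000030517578]]
paddle ((527.6476440429688, 71.45222473144531), (37.67656707763672, 50.38148498535156), 88.22655487060547) 175
blue 78 [ 482. -162.   39.] [707. 300.  65.] [ 544. -150.   62.]
((629.0554809570312, 55.64666748046875), (502.7295227050781, 90.05802917480469), 64.26644134521484)
dark 100 1564 [  50. -598.  100.] [211. 222. 116.] [699. 571. 200.]
dark 200 724 [  50. -600.  200.] [211.  15. 250.] [321. 228. 300.]
dark 300 1083 [218. -22. 300.] [294.  90. 352.] [369. 209. 362.]
```

View pics/wrist0.png

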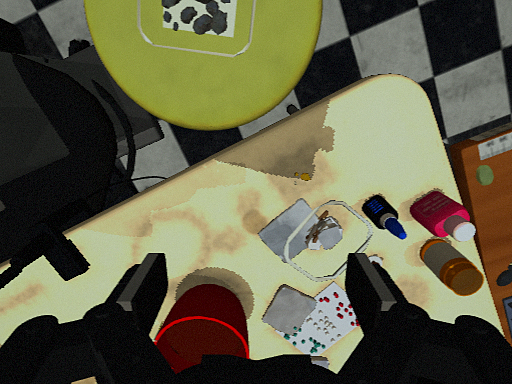

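The wrist view shows only the red mug at (205,330) below the gripper and clutter around it; the press is out of view. I go up first, closing the fingers on the way, then check the arm's height against the lamp.

Call:
step_arm --rows "0 0 -0.05 0 0 0 1; 0 0 -0.1 0 0 0 1; 0 0 -0.15 0 0 0 1; 0 0 -0.2 0 0 0 1; 0 0 -0.22 0 0 0 1; 0 0 -0.22 0 0 0 1" --force 60

```text
time: 0.75
tool_pos: [209.8, 509.1, 480.2]
tcp_rot: [[-0.925, 0.381, 0.004], [0.381, 0.925, 0.006], [-0.001, 0.007, -1.0]]
force: [-0.2, 0.6, -0.3]
grip_width: 0.2
finger_force: 0.0
```

```bash
cat > arc.py <<'E'
from h import *
import sys
# usage: az_end R_end z_end yaw_end n
az1,R1,z1,y1,n=map(float,sys.argv[1:6]); n=int(n)
o=ctrl.get_obs(); p=np.array(o["tool_pos"]); R=np.array(o["tcp_rot"]).reshape(3,3)
az0=np.degrees(np.arctan2(p[1],p[0])); R0=np.hypot(p[0],p[1]); y0=np.degrees(np.arctan2(R[1,0],R[0,0]))
out=[]
for t in np.arange(1,n+1)/n:
    a=np.radians(az0+(az1-az0)*t); r=R0+(R1-R0)*t
    d=R.T@(np.array([r*np.cos(a),r*np.sin(a),p[2]+(z1-p[2])*t])-p)/1000
    out.append("%.3f %.3f %.3f 0 0 %.1f 1"%(*d,-(y1-y0)*t))
print(az0,R0,y0,o["joints"]); print("; ".join(out))
E
python3 arc.py 22 555 475 120 10
```

```text
67.60056326187517 550.661101242114 157.61309687714763 [ 9.77265140e-01  2.10822352e-01  1.06757203e+00 -1.45241267e-05
  1.85592679e+00 -2.02815416e-01]
-0.044 -0.001 0.001 0 0 3.8 1; -0.087 -0.006 0.001 0 0 7.5 1; -0.131 -0.014 0.002 0 0 11.3 1; -0.173 -0.026 0.002 0 0 15.0 1; -0.214 -0.041 0.003 0 0 18.8 1; -0.254 -0.059 0.003 0 0 22.6 1; -0.293 -0.081 0.003 0 0 26.3 1; -0.329 -0.105 0.004 0 0 30.1 1; -0.364 -0.132 0.004 0 0 33.9 1; -0.396 -0.162 0.005 0 0 37.6 1
```

Call:
step_arm --rows "-0.044 -0.001 0 0 0 3.8 1; -0.087 -0.006 0 0 0 7.5 1; -0.131 -0.014 0 0 0 11.3 1; -0.173 -0.026 0 0 0 15 1; -0.214 -0.041 0 0 0 18.8 1; -0.254 -0.059 0 0 0 22.6 1; -0.293 -0.081 0 0 0 26.3 1; -0.329 -0.105 0 0 0 30.1 1; -0.364 -0.132 0 0 0 33.9 1; -0.396 -0.162 0 0 0 37.6 1; -0.396 -0.162 0 0 0 37.6 1"

```text
time: 1.85
tool_pos: [516.0, 203.2, 473.4]
tcp_rot: [[-0.493, 0.87, -0.004], [0.87, 0.493, -0.003], [-0.001, -0.005, -1.0]]
force: [0.3, 0.2, -0.5]
grip_width: -0.1
finger_force: 0.0
```

```bash
python3 arc.py -22.6 560 475 82 10
python3 - <<'E'
from h import *
for n in ["wrist"]:
    c=grab(n); pickle.dump(c,open(n+"1.pkl","wb")); save(c,n+"1.png")
E
```

```text
21.490928760516596 554.5392123736889 119.5342829567919 [ 0.17522529  0.22458117  1.06613255 -0.00223115  1.85529657 -0.34086537]
-0.042 -0.007 -0.000 0 0 3.8 1; -0.084 -0.017 -0.000 0 0 7.5 1; -0.124 -0.031 -0.000 0 0 11.3 1; -0.164 -0.047 -0.000 0 0 15.0 1; -0.202 -0.067 -0.000 0 0 18.8 1; -0.238 -0.089 -0.000 0 0 22.5 1; -0.273 -0.115 -0.000 0 0 26.3 1; -0.306 -0.142 -0.000 0 0 30.0 1; -0.336 -0.173 -0.000 0 0 33.8 1; -0.365 -0.205 -0.000 0 0 37.5 1
```

View pics/wrist1.png

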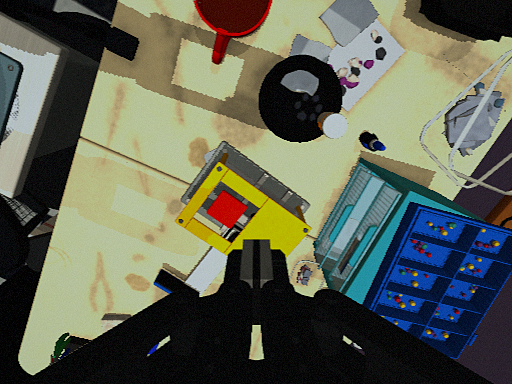

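The wrist view shows the yellow plate around (245,210) with the window at (222,208) and the red paddle inside it. The slide runs down-left to the blue plate at (175,280), partly behind the gripper.

Call:
step_arm --rows "-0.042 -0.007 0 0 0 3.8 1; -0.084 -0.017 0 0 0 7.5 1; -0.124 -0.031 0 0 0 11.3 1; -0.164 -0.047 0 0 0 15 1; -0.202 -0.067 0 0 0 18.8 1; -0.238 -0.089 0 0 0 22.5 1; -0.273 -0.115 0 0 0 26.3 1; -0.306 -0.142 0 0 0 30 1; -0.336 -0.173 0 0 0 33.8 1; -0.365 -0.205 0 0 0 37.5 1; -0.365 -0.205 0 0 0 37.5 1"

```text
time: 3.0
tool_pos: [517.8, -214.0, 474.3]
tcp_rot: [[0.136, 0.991, -0.003], [0.991, -0.136, 0.0], [-0.0, -0.003, -1.0]]
force: [0.4, -0.1, -0.2]
grip_width: -0.0
finger_force: 0.0
```

```bash
cat > meas.py <<'E'
from h import *
def meas(c):
    hsv=cv2.cvtColor(c["pixels"],cv2.COLOR_RGB2HSV); H,S,V=[hsv[...,i].astype(int) for i in range(3)]
    def big(m):
        n,l,s,_=cv2.connectedComponentsWithStats(m.astype(np.uint8),connectivity=8); k=1+np.argmax(s[1:,4]); v,u=np.nonzero(l==k); return np.c_[u,v]
    def rect(uv,z,n):
        r=cv2.minAreaRect(onplane(c,uv,z)[:,:2].astype(np.float32)); print(n,len(uv),np.round(r[0],1),np.round(r[1],1),round(r[2],1)); print("   ",cv2.boxPoints(r).round(1).tolist())
    y=big((H>20)&(H<32)&(S>180)&(V>110)); rect(y,113,"guard")
    m=np.zeros(H.shape,np.uint8); m[y[:,1],y[:,0]]=1
    cs,hi=cv2.findContours(m,cv2.RETR_CCOMP,cv2.CHAIN_APPROX_NONE)
    holes=[q for q,h in zip(cs,hi[0]) if h[3]>=0]
    if holes: rect(max(holes,key=cv2.contourArea).reshape(-1,2),113,"window")
    uv=np.c_[np.nonzero((( H<6)|(H>174))&(S>180)&(V>80))[::-1]]; P=onplane(c,uv,100); g=onplane(c,y,113).mean(0)
    uv=uv[np.hypot(*(P-g)[:,:2].T)<90]; 
    if len(uv): rect(uv,100,"paddle")
    m=(H>100)&(H<125)&(S>130)&(V>30); P=bydepth(c,np.c_[np.nonzero(np.ones_like(m))[::-1]]).reshape(*m.shape,3)
    m&=(abs(P[...,0]-530)<120)&(P[...,1]<-40)&(P[...,1]>-230)&(P[...,2]>5)&(P[...,2]<80)
    if m.sum()>20:
        t=big(m); z=P[t[:,1],t[:,0],2]; print("blue z",z.min(),z.max()); rect(t[z>54],62,"bluetop")
E
python3 - <<'E'
from meas import *
from scipy.optimize import least_squares
c=grab("wrist"); pickle.dump(c,open("wrist2.pkl","wb")); save(c,"wrist2.png")
for f in ["scene0","side0","wrist1","wrist2"]: print("==",f); meas(pickle.load(open(f+".pkl","rb")))
o=ctrl.get_obs(); j=o["joints"]; p=o["tool_pos"]; print(j,p)
D=[([.977,.259,1.5355,0,1.348],(209.4,508.4,255.9)),([.97727,.21082,1.06757,0,1.85593],(209.8,509.1,480.2)),([.17523,.22458,1.06613,0,1.8553],(516,203.2,473.4)),(j,p)]
def fk(v,q):
    a1,h,a2,L,d=v; s2=q[1]; s3=q[1]+q[2]; s5=s3+q[4]
    return np.array([a1+a2*np.sin(s2)+L*np.sin(s3)+d*np.sin(s5), h+a2*np.cos(s2)+L*np.cos(s3)+d*np.cos(s5)])
x0=np.array([0,250,330,400,250.])
f=lambda v: np.r_[np.concatenate([fk(v,q)-[np.hypot(p[0],p[1]),p[2]] for q,p in D]),(v-x0)*.002]
r=least_squares(f,x0); print(r.x.round(),r.fun.round(2))
E
```

```text
== scene0
guard 1312 [558.8  68.1] [129.4 190.9] 82.2
    [[455.5, 17.0], [644.5999755859375, -8.899999618530273], [662.2000122070312, 119.30000305175781], [473.0, 145.1999969482422]]
window 88 [522.1  73.4] [86.3 86.7] 82.1
    [[473.20001220703125, 36.599998474121094], [559.0999755859375, 24.700000762939453], [571.0, 110.19999694824219], [485.1000061035156, 122.0999984741211]]
paddle 191 [522.5  73.3] [47.2 48.9] 82.2
    [[495.0, 53.20000076293945], [543.5, 46.599998474121094], [549.9000244140625, 93.30000305175781], [501.5, 100.0]]
blue z 56.24175290753112 63.79361471703294
bluetop 73 [ 522.  -158.4] [ 6.7 96.5] 82.1
    [[473.79998779296875, -155.10000610351562], [569.2999877929688, -168.3000030517578], [570.2999877929688, -161.60000610351562], [474.70001220703125, -148.5]]
== side0
guard 1560 [564.7  70. ] [134.7 190.4] 82.6
    [[461.6000061035156, 15.399999618530273], [650.4000244140625, -9.100000381469727], [667.7000122070312, 124.5], [478.8999938964844, 149.0]]
window 99 [530.1  74.5] [90.3 85.1] 81.9
    [[481.6000061035156, 35.79999923706055], [565.7999877929688, 23.89999
[... 1400 characters left out ...]
9 -230.8] [ 6. 45.] 85.2
    [[854.2000122070312, -231.89999389648438], [899.0999755859375, -235.6999969482422], [899.5999755859375, -229.6999969482422], [854.7999877929688, -225.89999389648438]]
blue z 57.904295305778874 64.10146638299693
bluetop 296 [ 528.7 -157.4] [ 6.3 96.1] 82.2
    [[480.70001220703125, -154.0], [575.9000244140625, -167.10000610351562], [576.7999877929688, -160.89999389648438], [481.6000061035156, -147.8000030517578]]
[-5.86935084e-01  2.34798790e-01  1.04984055e+00  2.49083093e-04
  1.85978930e+00 -4.53927729e-01] [ 518.49857438 -211.70197905  474.70377638]
[ 191. -145. -272.  441. -762.] [ 2.62  0.06  0.6  -2.26  3.46  0.15 -6.69  2.05  0.38 -0.79 -1.2   0.08
 -2.02]
```

View pics/wrist2.png

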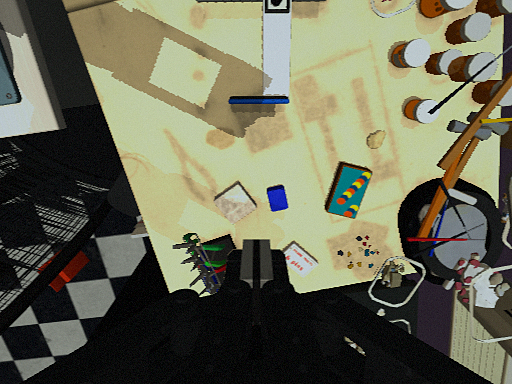

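The wrist view shows the blue end plate edge-on at (259,100), the blue block at (277,198), the pale box at (235,200), the tin at (348,190) and the pliers at (210,260). Next I locate the bystanders and see the arm next to the lamp.

Run:
```python
from h import *
from scipy.optimize import least_squares
c=pickle.load(open("wrist2.pkl","rb"))
for n,uv,z in [("block",[[268,187],[288,187],[268,210],[288,210]],20),("box",[[236,180],[258,205],[238,220],[214,200]],10),("pliers",[[180,235],[230,240]],150),("tin",[[340,162],[372,172],[325,212]],26)]:
    print(n,onplane(c,uv,z).round().tolist(), bydepth(c,uv)[:,2].round())
D=[([.977,.259,1.5355,0,1.348],(209.4,508.4,255.9)),([.97727,.21082,1.06757,0,1.85593],(209.8,509.1,480.2)),([.17523,.22458,1.06613,0,1.8553],(516,203.2,473.4)),([-.5869,.2348,1.0498,0,1.8598],(517.8,-213,474.5))]
for q,p in D: print(q[1]+q[2]+q[4], p[1]*np.cos(q[0])-p[0]*np.sin(q[0]), p[0]*np.cos(q[0])+p[1]*np.sin(q[0]))
s=grab("scene"); d=grab("side"); pickle.dump(s,open("scene1.pkl","wb"))
cv2.imwrite("pics/both1.png",cv2.resize(np.vstack([s["pixels"],d["pixels"]])[...,::-1],(400,600),interpolation=cv2.INTER_AREA))
```

```text
block [[526.0, -319.0, 20.0], [564.0, -324.0, 20.0], [520.0, -367.0, 20.0], [559.0, -372.0, 20.0]] [ 1.  1.  1. -0.]
box [[466.0, -300.0, 10.0], [501.0, -357.0, 10.0], [457.0, -384.0, 10.0], [416.0, -335.0, 10.0]] [ 1. -1. 20. 18.]
pliers [[380.0, -336.0, 150.0], [456.0, -356.0, 150.0]] [ 1. 21.]
tin [[663.0, -287.0, 26.0], [722.0, -314.0, 26.0], [629.0, -383.0, 26.0]] [ 3. 23.  0.]
3.1425 110.90021534524459 538.5351077101459
3.1343199999999998 110.81471879144664 539.3690277529594
3.14601 110.13162632844532 543.5230122839802
3.1444 109.39166739468064 549.1077336048105
```

View pics/both1.png

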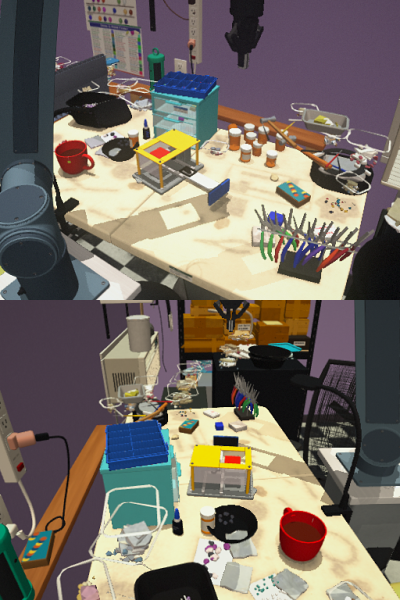

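Both views show the upper arm rising steeply and the gripper hanging from high up at (245,30), so the forearm stays well above the lamp. I descend on the -y side of the plate.

Call:
step_arm --rows "0 0.009 -0.0 0 0 0 1; 0 0.009 0.05 0 0 0 1; 0 0.009 0.1 0 0 0 1; 0 0.009 0.15 0 0 0 1; 0 0.009 0.2 0 0 0 1; 0 0.009 0.25 0 0 0 1; 0 0.009 0.3 0 0 0 1; 0 0.009 0.34 0 0 0 1; 0 0.009 0.37 0 0 0 1; 0 0.009 0.39 0 0 0 1; 0 0.009 0.405 0 0 0 1; 0 0.009 0.416 0 0 0 1"

```text
time: 4.35
tool_pos: [528.6, -210.0, 58.9]
tcp_rot: [[0.128, 0.992, -0.001], [0.992, -0.128, 0.001], [0.001, -0.001, -1.0]]
force: [-0.1, 0.5, -0.0]
grip_width: -0.0
finger_force: 0.0
```

Run:
```python
from meas import *
o=ctrl.get_obs(); print(o["tool_pos"],o["joints"],o["force"])
c=grab("wrist"); save(c,"wrist3.png"); meas(c)
```

```text
[ 528.55467599 -209.97060845   58.87848406] [-5.74392854e-01  4.94973335e-01  1.71992796e+00  3.87267394e-04
  9.28043622e-01 -4.46590800e-01] [-0.07859921  0.51238631 -0.02289215]Traceback (most recent call last):
  File "<stdin>", line 3, in <module>
  File "meas.py", line 8, in meas
    y=big((H>20)&(H<32)&(S>180)&(V>110)); rect(y,113,"guard")
  File "meas.py", line 5, in big
    n,l,s,_=cv2.connectedComponentsWithStats(m.astype(np.uint8),connectivity=8); k=1+np.argmax(s[1:,4]); v,u=np.nonzero(l==k); return np.c_[u,v]
                                                                                     ~~~~~~~~~^^^^^^^^^
    return _wrapfunc(a, 'argmax', axis=axis, out=out, **kwds)
    return bound(*args, **kwds)
ValueError: attempt to get argmax of an empty sequence
```

View pics/wrist3.png

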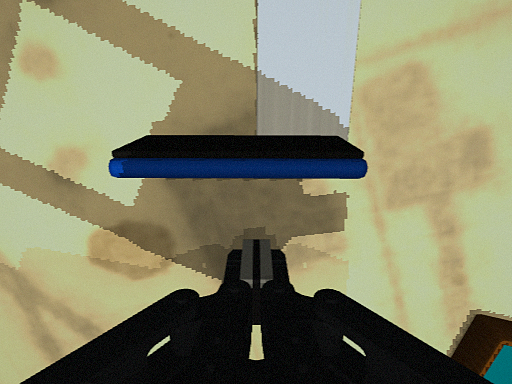

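The wrist view shows the blue plate's edge at row 178 (columns 110–365), with the closed fingertips at (257,240) clear in front of it. Pushing now.

Call:
step_arm --rows "0.012 0 0 0 0 0 1; 0.024 0 0 0 0 0 1; 0.032 0 0 0 0 0 1; 0.038 0 0 0 0 0 1; 0.044 0 0 0 0 0 1; 0.051 0 0 0 0 0 1; 0.058 0 0 0 0 0 1; 0.066 0 0 0 0 0 1; 0.074 0 0 0 0 0 1; 0.082 0 0 0 0 0 1; 0.088 0 0 0 0 0 1; 0.088 0 0 0 0 0 1"

```text
time: 5.6
tool_pos: [539.1, -123.2, 60.1]
tcp_rot: [[0.13, 0.992, -0.001], [0.992, -0.13, 0.001], [0.001, -0.001, -1.0]]
force: [-0.1, 0.2, 0.2]
grip_width: 0.0
finger_force: 0.0
```

Call:
step_arm --rows "0.006 0 0 0 0 0 1; 0.011 0 0 0 0 0 1; 0.015 0 0 0 0 0 1; 0.018 0 0 0 0 0 1; 0.02 0 0 0 0 0 1; 0.02 0 0 0 0 0 1"

```text
time: 6.2
tool_pos: [541.8, -104.2, 60.1]
tcp_rot: [[0.13, 0.991, -0.0], [0.991, -0.13, 0.001], [0.001, -0.001, -1.0]]
force: [-0.1, 0.1, -0.2]
grip_width: 0.1
finger_force: 0.0
```

Call:
step_arm --rows "0.002 0 0 0 0 0 1; 0.004 0 0 0 0 0 1; 0.004 0 0 0 0 0 1"

```text
time: 6.5
tool_pos: [542.1, -103.0, 60.3]
tcp_rot: [[0.13, 0.992, -0.001], [0.992, -0.13, -0.004], [-0.004, -0.0, -1.0]]
force: [-3.6, -11.8, -2.2]
grip_width: -0.2
finger_force: 5.7
```

Run:
```python
from h import *
o=ctrl.get_obs(); print(o["tool_pos"],o["force"])
c=grab("wrist"); s=grab("scene")
cv2.imwrite("pics/w4.png",np.hstack([c["pixels"],cv2.resize(s["pixels"][140:300,130:330],None,fx=2.4,fy=2.4)])[:,:,::-1][:, :800])
```

```text
[ 542.13078655 -103.01265461   60.27253336] [ -3.64944742 -11.77031159  -2.17495251]
```

View pics/w4.png

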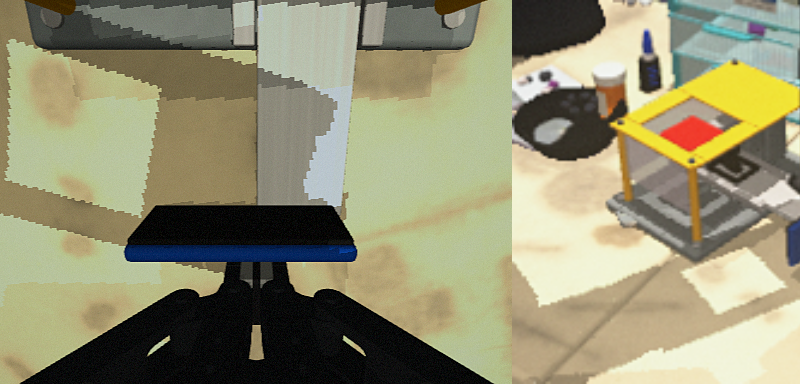

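The left half shows the slide pushed in with the blue plate against the fingertips at (240,250). The right half shows the nest with the stone under the guard at (735,165). The 12 N resistance at the predicted position means it is at the stop. I back off and rise.

Call:
step_arm --rows "-0.01 0 0 0 0 0 1; -0.03 0 0 0 0 0 1; -0.04 0 0 0 0 0 1; -0.04 0 -0.04 0 0 0 1; -0.04 0 -0.09 0 0 0 1; -0.04 0 -0.14 0 0 0 1; -0.04 0 -0.18 0 0 0 1; -0.04 0 -0.2 0 0 0 1; -0.04 0 -0.2 0 0 0 1"

```text
time: 7.5
tool_pos: [539.0, -141.1, 264.4]
tcp_rot: [[0.131, 0.991, 0.007], [0.991, -0.13, -0.003], [-0.002, 0.008, -1.0]]
force: [0.1, -0.1, 0.2]
grip_width: -0.2
finger_force: 0.0
```

Run:
```python
from h import *
o=ctrl.get_obs(); p=np.array(o["tool_pos"]); R=np.array(o["tcp_rot"]).reshape(3,3)
print(p,o["force"],(R.T@(np.array([528.4,75,p[2]])-p)).round(1),np.degrees(np.arctan2(R[1,0],R[0,0])))
```

```text
[ 539.0215779  -141.08939084  264.44718472] [ 0.08200008 -0.12791434  0.23359245] [212.9 -38.7  -0.7] 82.50121572478126
```

Call:
step_arm --rows "0.04 -0.007 0 0 0 0 1; 0.085 -0.015 0 0 0 0 1; 0.13 -0.023 0 0 0 0 1; 0.17 -0.031 0 0 0 0 1; 0.2 -0.037 0 0 0 0 1; 0.213 -0.039 0 0 0 0 1; 0.213 -0.039 0.03 0 0 0 1; 0.213 -0.039 0.06 0 0 0 1; 0.213 -0.039 0.08 0 0 0 1; 0.213 -0.039 0.08 0 0 0 1"

```text
time: 8.5
tool_pos: [523.9, 75.4, 176.3]
tcp_rot: [[0.131, 0.991, -0.008], [0.991, -0.131, 0.0], [-0.001, -0.008, -1.0]]
force: [-0.1, -0.6, -0.6]
grip_width: 0.2
finger_force: 0.0
```

Run:
```python
from meas import *
o=ctrl.get_obs(); p=np.array(o["tool_pos"]); R=np.array(o["tcp_rot"]).reshape(3,3)
print(p,(R.T@(np.array([528.4,75,p[2]])-p)).round(1))
c=grab("wrist"); s=grab("scene"); meas(c); print("scene"); meas(s)
cv2.imwrite("pics/w5.png",np.hstack([c["pixels"],cv2.resize(s["pixels"][140:300,130:250],None,fx=2.4,fy=2.4)])[:,:,::-1][:, :800])
```

```text
[523.88161874  75.40643965 176.33777559] [ 0.2  4.5 -0. ]
guard 27512 [601.8  65.5] [128.2 114.9] 82.5
    [[536.5, 9.399999618530273], [650.4000244140625, -5.5], [667.0999755859375, 121.5], [553.2000122070312, 136.5]]
window 51 [659.9 113.7] [10.3  9. ] 2.3
    [[654.5999755859375, 118.0], [655.0, 109.0], [665.2000122070312, 109.4000015258789], [664.9000244140625, 118.4000015258789]]
paddle 3085 [605.3  64.5] [ 51.1 167.2] 81.2
    [[518.7999877929688, 52.0], [684.0, 26.5], [691.7999877929688, 77.0], [526.5, 102.5]]
blue z 59.473886071721154 63.08452210630318
bluetop 88 [502.8 -81.6] [ 7.3 12.4] 82.9
    [[496.20001220703125, -84.5], [508.5, -86.0], [509.3999938964844, -78.80000305175781], [497.1000061035156, -77.30000305175781]]
scene
guard 988 [559.8  67.4] [127.7 189.3] 82.0
    [[457.1000061035156, 17.5], [644.5999755859375, -9.0], [662.4000244140625, 117.4000015258789], [475.0, 143.89999389648438]]
window 11 [468.2  27.2] [12.9 12.3] 34.0
    [[459.5, 28.700000762939453], [466.29998779296875, 18.5], [477.0, 25.700000762939453], [470.20001220703125, 35.900001525878906]]
paddle 189 [523.2  73.2] [47.2 50.4] 82.2
    [[495.0, 53.20000076293945], [545.0, 46.29999923706055], [551.4000244140625, 93.0999984741211], [501.5, 100.0]]
blue z 56.045188409853154 63.84925479913534
bluetop 67 [531.5 -89.2] [ 7.  95.4] 82.0
    [[483.79998779296875, -86.0], [578.2999877929688, -99.30000305175781], [579.2999877929688, -92.4000015258789], [484.79998779296875, -79.0999984741211]]
```

View pics/w5.png

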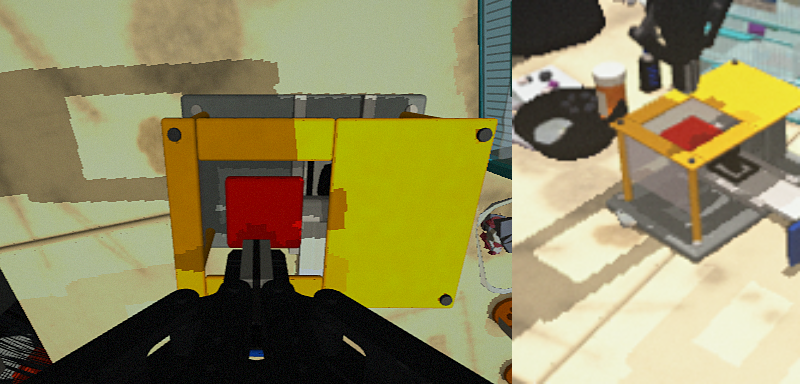

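The left picture shows the window (columns 202–333) with the paddle (225–303) inside it. The fingertips at (257,245) sit about 4.5 mm toward the robot of the middle. The scene measurement gives 70 mm of plate travel, so the slide is home. I correct the 4.5 mm and press.

Call:
step_arm --rows "0 0.004 0 0 0 0 1; 0 0.0045 0.015 0 0 0 1; 0 0.0045 0.03 0 0 0 1; 0 0.0045 0.04 0 0 0 1; 0 0.0045 0.047 0 0 0 1; 0 0.0045 0.054 0 0 0 1; 0 0.0045 0.06 0 0 0 1; 0 0.0045 0.066 0 0 0 1; 0 0.0045 0.072 0 0 0 1; 0 0.0045 0.075 0 0 0 1; 0 0.0045 0.077 0 0 0 1; 0 0.0045 0.077 0 0 0 1"

```text
time: 9.8
tool_pos: [531.2, 75.2, 104.4]
tcp_rot: [[0.13, 0.991, 0.001], [0.991, -0.13, -0.0], [-0.0, 0.001, -1.0]]
force: [-4.2, -0.3, 9.3]
grip_width: -0.0
finger_force: 4.9
```

Call:
step_arm --rows "0 0 0.002 0 0 0 1; 0 0 0.004 0 0 0 1; 0 0 0.004 0 0 0 1"

```text
time: 10.1
tool_pos: [531.5, 75.2, 103.2]
tcp_rot: [[0.13, 0.992, 0.003], [0.992, -0.13, -0.001], [-0.0, 0.003, -1.0]]
force: [-10.9, 0.4, 31.0]
grip_width: -0.1
finger_force: 16.2
```

Call:
step_arm --rows "0 0 -0.001 0 0 0 1; 0 0 -0.001 0 0 0 1; 0 0 -0.001 0 0 0 1; 0 0 -0.001 0 0 0 1; 0 0 -0.001 0 0 0 1; 0 0 -0.001 0 0 0 1; 0 0 -0.001 0 0 0 1; 0 0 -0.001 0 0 0 1; 0 0 -0.001 0 0 0 1; 0 0 -0.001 0 0 0 1; 0 0 -0.001 0 0 0 1; 0 0 -0.001 0 0 0 1"

```text
time: 11.3
tool_pos: [531.5, 75.2, 103.5]
tcp_rot: [[0.13, 0.992, 0.003], [0.992, -0.13, -0.001], [-0.0, 0.003, -1.0]]
force: [-8.2, -0.4, 25.0]
grip_width: -0.2
finger_force: 13.1
```

Call:
step_arm --rows "0 0 0 0 0 0 1; 0 0 0 0 0 0 1; 0 0 0 0 0 0 1; 0 0 0 0 0 0 1; 0 0 0 0 0 0 1; 0 0 0 0 0 0 1; 0 0 0 0 0 0 1; 0 0 0 0 0 0 1; 0 0 0 0 0 0 1; 0 0 0 0 0 0 1; 0 0 0 0 0 0 1; 0 0 0 0 0 0 1"

```text
time: 12.5
tool_pos: [531.4, 75.2, 103.5]
tcp_rot: [[0.13, 0.992, 0.003], [0.992, -0.13, -0.001], [-0.0, 0.003, -1.0]]
force: [-9.5, 0.1, 25.1]
grip_width: -0.1
finger_force: 13.1
```

Steady at the stop for 2.4 s. Releasing, going straight up.

Call:
step_arm --rows "0 0 0 0 0 0 1; 0 0 -0.006 0 0 0 1; 0 0 -0.014 0 0 0 1; 0 0 -0.024 0 0 0 1; 0 0 -0.036 0 0 0 1; 0 0 -0.06 0 0 0 1; 0 0 -0.09 0 0 0 1; 0 0 -0.13 0 0 0 1; 0 0 -0.16 0 0 0 1; 0 0 -0.16 0 0 0 1; 0 0 -0.16 0 0 0 1"

```text
time: 13.6
tool_pos: [531.0, 75.2, 260.9]
tcp_rot: [[0.13, 0.991, 0.002], [0.991, -0.13, -0.0], [0.0, 0.002, -1.0]]
force: [-0.1, -0.6, -1.5]
grip_width: 0.0
finger_force: 0.0
```

Run:
```python
from meas import *
o=ctrl.get_obs(); print(o["tool_pos"],o["force"])
s=grab("scene"); w=grab("wrist"); meas(s)
cv2.imwrite("pics/w6.png",np.hstack([w["pixels"],cv2.resize(s["pixels"][140:300,130:250],None,fx=2.4,fy=2.4)])[:,:,::-1])
```

```text
[531.03065203  75.23957811 260.93154018] [-0.12264136 -0.55045132 -1.50580002]
guard 1034 [559.2  67.6] [127.6 190.4] 82.1
    [[456.1000061035156, 17.600000381469727], [644.5999755859375, -8.699999809265137], [662.2999877929688, 117.5999984741211], [473.70001220703125, 143.89999389648438]]
window 11 [468.2  27.2] [12.9 12.3] 34.0
    [[459.5, 28.700000762939453], [466.29998779296875, 18.5], [477.0, 25.700000762939453], [470.20001220703125, 35.900001525878906]]
paddle 191 [523.   72.4] [47.3 50.2] 79.4
    [[494.0, 53.79999923706055], [543.2999877929688, 44.599998474121094], [552.0, 91.0], [502.70001220703125, 100.30000305175781]]
blue z 57.6972781088233 64.75879413353141
bluetop 66 [531.5 -89.2] [ 6.9 95.4] 81.9
    [[483.79998779296875, -85.80000305175781], [578.2999877929688, -99.30000305175781], [579.2999877929688, -92.5], [484.79998779296875, -79.0]]
```

View pics/w6.png

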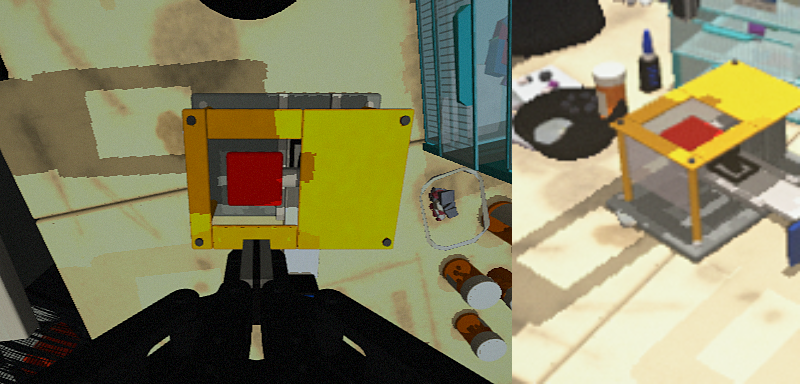

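The wrist view shows the paddle back up in the window at (255,178) and the fingers clear above the guard. The slide reads unchanged at home, so I hand in.

```bash
python3 -c "
from plant import ctrl; print(ctrl.finish_job())"
```

```text
the job is handed in; nothing more can be done
None
```

I handed the job in at about 14 s: the slide measured about 70 mm to its stop, the lever was held at its stop for over 2.4 s and came back up, and I saw no guard contact; the hand-in call returned no verdict.

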